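# Put three plaster limb casts back on their own job trays

## Task

The three plaster limb casts each stand on the wrong job tray. Move them one at a time so that each ends standing upright in the middle of the tray that has the colour of its collar, parking one for a while on the empty grey tray. Set the casts down gently, only ever on the trays and never on the bench top, do not drop or tip them over, and leave the glue bottle, the jar and the steel cup where they are.

Things in the scene. Friction and masses are not known exactly. Their poses are not given: they have to be found in the camera images.
- red_cast: loose off-white plaster limb cast with a red collar, 0.25 to 0.5 kg, upright on a tray of another colour. Conical, 74 mm across near the foot, narrower above; flat foot 70 mm across, 76 mm tall; on it the red collar disc (50 mm across, 76 to 84 mm up), then a steel pipe 22 mm thick, 84 to 137 mm up: grip it there from above, any yaw. Origin: centre of the underside, z up along the pipe
- blue_cast: loose off-white plaster limb cast with a blue collar, 0.25 to 0.5 kg, upright on a tray of another colour. Waisted, 56 mm across at mid height; flat foot 70 mm across, 76 mm tall; on it the blue collar disc (50 mm across, 76 to 84 mm up), then a steel pipe 22 mm thick, 84 to 137 mm up: grip it there from above, any yaw. Origin: centre of the underside, z up along the pipe
- yellow_cast: loose off-white plaster limb cast with a yellow collar, 0.25 to 0.5 kg, upright on a tray of another colour. Bulging, 84 mm across at mid height; flat foot 70 mm across, 76 mm tall; on it the yellow collar disc (50 mm across, 76 to 84 mm up), then a steel pipe 22 mm thick, 84 to 137 mm up: grip it there from above, any yaw. Origin: centre of the underside, z up along the pipe
- red_tray: round shallow red plastic tray, fixed to the bench, 120 mm across and 16 mm tall, rim wall 4 mm, inside 110 mm across, floor 8 mm above the bench; a thin white circle, 72 mm across, marks the middle of its floor. The place of the cast with the red collar. Origin: centre of the underside, at bench height, z up
- blue_tray: round shallow blue plastic tray, fixed to the bench, 120 mm across and 16 mm tall, rim wall 4 mm, inside 110 mm across, floor 8 mm above the bench; a thin white circle, 72 mm across, marks the middle of its floor. The place of the cast with the blue collar. Origin: centre of the underside, at bench height, z up
- yellow_tray: round shallow yellow plastic tray, fixed to the bench, 120 mm across and 16 mm tall, rim wall 4 mm, inside 110 mm across, floor 8 mm above the bench; a thin white circle, 72 mm across, marks the middle of its floor. The place of the cast with the yellow collar. Origin: centre of the underside, at bench height, z up
- grey_tray: round shallow grey plastic tray, fixed to the bench, 120 mm across and 16 mm tall, rim wall 4 mm, inside 110 mm across, floor 8 mm above the bench; a thin white circle, 72 mm across, marks the middle of its floor. Empty at the start: the parking place. Origin: centre of the underside, at bench height, z up
- glue_bottle: bystander: loose white bottle with an orange cap and yellow label, 52 mm across, 115 mm tall, standing among the trays. Origin: centre of the underside
- screw_jar: bystander: loose amber jar with a brass-coloured lid, 50 mm across, 70 mm tall, standing among the trays. Origin: centre of the underside
- tin_cup: bystander: loose steel cup, 56 mm across the rim, 70 mm tall, standing among the trays. Origin: centre of the underside
Not all that is in view belongs to the job. There is more than one size of the grey_tray; the one meant has the size given above.

How it is judged:
On the way:
1. one of the casts stands, let go, on the grey tray (((horizontal distance between red_cast and grey_tray below 0.022 m and z of red_cast in the frame of grey_tray between 0.005 and 0.012 m and angle between red_cast's own z axis and vertical below 0.08 rad and linear speed of red_cast below 0.02 m/s and contact force between red_cast and the fingers below 0.1 N) or (horizontal distance between blue_cast and grey_tray below 0.022 m and z of blue_cast in the frame of grey_tray between 0.005 and 0.012 m and angle between blue_cast's own z axis and vertical below 0.08 rad and linear speed of blue_cast below 0.02 m/s and contact force between blue_cast and the fingers below 0.1 N) or (horizontal distance between yellow_cast and grey_tray below 0.022 m and z of yellow_cast in the frame of grey_tray between 0.005 and 0.012 m and angle between yellow_cast's own z axis and vertical below 0.08 rad and linear speed of yellow_cast below 0.02 m/s and contact force between yellow_cast and the fingers below 0.1 N))), for 0.2 s.
At the end, for the whole second after the job is handed in: Every cast stands upright (within about 4.5 degrees), let go and at rest on the floor of the tray of its collar's colour, its foot's centre within 15 mm of the tray's centre (horizontal distance between red_cast and red_tray below 0.015 m and z of red_cast in the frame of red_tray between 0.005 and 0.012 m and angle between each of red_cast, blue_cast, yellow_cast's own z axis and vertical below 0.08 rad and linear speed of each of red_cast, blue_cast, yellow_cast below 0.02 m/s and contact force between each of red_cast, blue_cast, yellow_cast and the fingers below 0.1 N and angular speed of each of red_cast, blue_cast, yellow_cast below 0.2 rad/s and horizontal distance between blue_cast and blue_tray below 0.015 m and z of blue_cast in the frame of blue_tray between 0.005 and 0.012 m and horizontal distance between yellow_cast and yellow_tray below 0.015 m and z of yellow_cast in the frame of yellow_tray between 0.005 and 0.012 m); the robot touches nothing.
It fails at once if a cast tips over (leans more than 30 degrees) (angle between any of red_cast, blue_cast, yellow_cast's own z axis and vertical above 0.52 rad).
It fails at once if a cast is dropped (out of the fingers and moving faster than 0.6 m/s: a fall of some 18 mm) ((contact force between red_cast and the fingers below 0.1 N and linear speed of red_cast above 0.6 m/s) or (contact force between blue_cast and the fingers below 0.1 N and linear speed of blue_cast above 0.6 m/s) or (contact force between yellow_cast and the fingers below 0.1 N and linear speed of yellow_cast above 0.6 m/s)).
It fails at once if a cast is put down on the bench top (height (world z) of any of red_cast, blue_cast, yellow_cast below 0.004 m).
It fails at once if the glue bottle, the jar or the steel cup is shifted by more than 20 mm or knocked over (distance of any of glue_bottle, screw_jar, tin_cup from where it was at the start of the episode above 0.02 m or angle between any of glue_bottle, screw_jar, tin_cup's own z axis and vertical above 0.4 rad).
It also fails if it takes over 112 s, if anything falls off the work surface, if the arm or the gripper's body presses on something with over 40 N, if the wrist force passes 120 N, or if a joint passes its speed limit or range.

## Robot

A 6-joint arm with a two-finger parallel gripper is mounted at the origin on the work surface. World frame = base frame: x ahead of the robot, y to its left, z up, the work surface at z = 0. Lengths are in m, angles in rad, forces in N, time in s.
With the tool pointing down it reaches from about 0.35 to 0.975 m from the base axis. Payload 4.9 kg.
Tool frame: the origin (TCP) lies at the very end of the fingers, on their centre line; the grasp point (between the pads) lies ctrl.grip_point_offset behind it (ctrl.grip_point_offset is the distance from the TCP to the grasp point, in m); z points along the fingers, y is the line along which they close (so a half turn about z gives the same grasp; the last joint's range is limited). The gripper opens to 85 mm and grips with 20 to 120 N. Pads are 22 mm wide; open, the fingers measure 114 mm over their backs; the gripper's body (76 mm by 85 mm) begins 54 mm behind the grasp point. The pads swing forward as they close: fully open they stand 13 mm farther back than shut.
Start: joints at [-1.36, 0.053, 1.613, -0, 1.476, -0.119], TCP at [0.202, -0.591, 0.21] pointing down, gripper open.
Joint ranges: [-3.01, 3.01], [-1.01, 2.22], [0.06, 2.58], [-1.02, 4.17], [0.09, 2.62], [-3.14, 3.14]. Speed limits (rad/s): [2.57, 2.57, 3.14, 3.14, 3.14, 3.14].

## Interface

Orientations are given as a rotation vector (axis times angle).
In Python, from station import ctrl gives the robot as it stands. The module is installed in compiled form; this text tells all that it offers.
- The arm moves only by the tool drive_tool, never from a script. Its argument "steps" is a list of rows, each an object with "translation": the shift along the tool's x, y, z normalised to -1 to 1, where 1 is 4 cm, a list of three; "angular": the turn, a rotation vector about the tool's x, y, z normalised to -1 to 1, where 1 is 8 degrees, a list of three; "gripper": the opening, from 0 (shut) to 1 (fully open). In form: [{"translation": [dx, dy, dz], "angular": [wx, wy, wz], "gripper": gripper}, ...]. A call has 1 to 8 rows; each row shifts and turns the commanded pose from where the row before left it, along the tool's axes as they then stand; what a row does not reach is not made up. A row lasts 1/8 s, in which the tool goes at most 62.5 mm and 10.7 degrees, less where a joint would pass 70% of its speed; a pose out of reach is approached as far as the arm can. A call with a number of a shift or a turn outside -1 to 1 is refused whole. A call with a gripper value outside its range is refused whole. The fingers move at their own pace and stop on an object; "force" is the grip in N (left out, the last holds). Time passes only in rows, so rows that do not move let the fingers close. It gives the time, the measured TCP pose, the force, the opening and the grip force at its end, in the units of the state.
- ctrl.get_obs(): the state, without advancing time (a new reading comes with each control period).
- ctrl.get_image(name): name is "scene" or "top" or "wrist"; returns a dict with "color" (480x640x3 uint8, red, green, blue), "depth" (480x640 float32, m along the optical axis (not along the pixel's ray), 0 where there is no reading), "fx", "fy", "cx", "cy" (pixels), "k1" (the pictures are not rectified: a ray, as slopes to the right and down, at radius r is drawn at 1 + k1 r^2 times it, then the intrinsics apply), "R" (3x3) and "t" (3): a world point X has camera coordinates R X + t. Camera axes: x right, y down, z forward; pixel columns grow to the right and rows downward; lengths in m; the calibration is good to about 2 mm. A picture is of the moment at which its call begins.
- ctrl.finish_job(): hands the job in; it is judged then, once.
The state is a dict: "t": time; "q": joint angles; "dq": joint speeds; "effort": joint torques, N m; "tool_pos": TCP position; "tool_rot": TCP orientation; "contact_force": force on the tool from outside, world axes, zero at the start; "wrist_torque": the same for the moment, N m; "opening": finger opening in m; "grip_force": force on a finger pad.
Only numpy, scipy, OpenCV 4.12 (cv2) and the standard library are available. Lean on these libraries where they do the work, as an engineer would, in place of code of your own. Each camera call takes 0.05 s, during which the arm holds its last target. There are 200 camera calls.

## Working session

There is one attempt and no reset: what is moved stays moved. The work goes in short steps, Python scripts to look and compute and a tool call to move; the robot and the scene stay as the last step left them, time stands still between calls to the robot, and variables do not carry over. Pictures are saved under pics/ and viewed, at most 14 in all, crops included, and the job is handed in when it is done.

Besides the shell and the picture viewer there is one more tool, called after "Call:" by a JSON object that holds its "fn" and its "kwargs", one argument or row to a line. drive_tool: Moves the arm, as the interface text tells. Its arguments: {"type":"object","properties":{"steps":{"type":"array"},"force":{"type":"number"}},"required":["steps"]}

```bash
mkdir -p pics
python3 - <<'E'
from station import ctrl
import cv2,numpy as np,pickle
o=ctrl.get_obs();print({k:np.round(v,3) for k,v in o.items()},ctrl.grip_point_offset)
d={}
for n in("top","scene"):
    d[n]=ctrl.get_image(n);cv2.imwrite(f"pics/{n}0.png",d[n]["color"][...,::-1])
    print(n,{k:np.round(d[n][k],3) for k in("fx","cx","cy","k1","R","t")})
pickle.dump(d,open("d0.pkl","wb"))
E
```

```text
{'t': np.float64(0.0), 'q': array([-1.36 ,  0.053,  1.614, -0.   ,  1.476, -0.119]), 'dq': array([-0.   ,  0.001, -0.001,  0.001,  0.001, -0.001]), 'effort': array([-0.0000e+00, -3.9368e+01, -3.7018e+01, -0.0000e+00,  7.0000e-03,
        0.0000e+00]), 'tool_pos': array([ 0.202, -0.591,  0.209]), 'tool_rot': array([-3.097, -0.515,  0.   ]), 'contact_force': array([ 0.937, -0.001, -0.077]), 'wrist_torque': array([-0.019,  0.071,  0.018]), 'grip_force': np.float64(0.0), 'opening': np.float64(0.085)} 0.0187
top {'fx': np.float64(607.57), 'cx': np.float64(318.282), 'cy': np.float64(229.521), 'k1': np.float64(0.005), 'R': array([[ 0.   , -1.   ,  0.019],
       [-0.995, -0.002, -0.1  ],
       [ 0.1  , -0.019, -0.995]]), 't': array([0.103, 0.555, 1.256])}
scene {'fx': np.float64(525.207), 'cx': np.float64(308.857), 'cy': np.float64(237.015), 'k1': np.float64(-0.084), 'R': array([[ 0.745,  0.667,  0.012],
       [ 0.46 , -0.501, -0.733],
       [-0.483,  0.551, -0.68 ]]), 't': array([-0.503, -0.157,  1.201])}
```

View pics/top0.png

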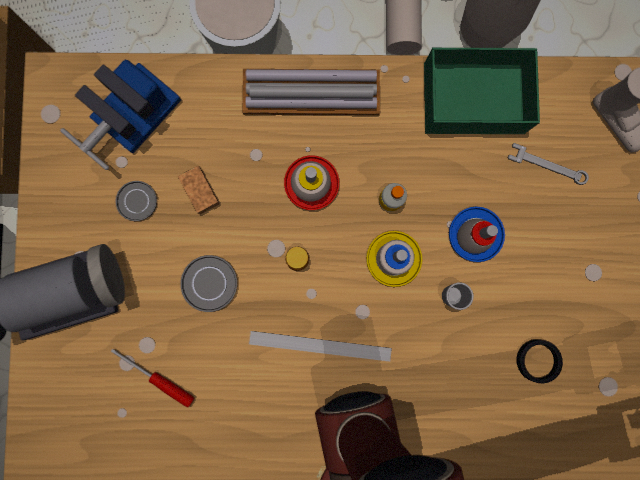

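View pics/scene0.png

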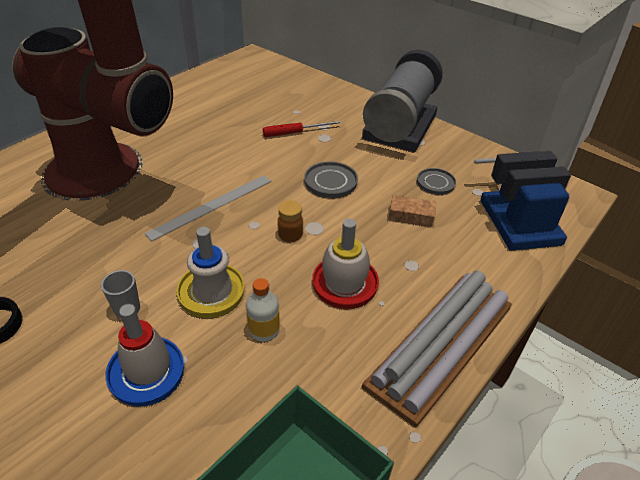

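The top view shows the yellow cast on the red tray (312,183), the blue cast on the yellow tray (394,259) and the red cast on the blue tray (477,234). The bottle is at (394,197), the jar at (297,258) and the cup at (457,296). There are two grey candidates: a large one at (210,284) and a small one at (136,201). I'll measure both diameters and check them in a crop.

```bash
cat > h.py <<'E'
import cv2,numpy as np
def rays(c,uv):
    K=np.array([[c["fx"],0,c["cx"]],[0,c["fy"],c["cy"]],[0,0,1.]])
    n=cv2.undistortPoints(np.float32(uv).reshape(-1,1,2),K,np.float64([c["k1"],0,0,0])).reshape(-1,2)
    d=np.c_[n,np.ones(len(n))]@c["R"]      # R^T d
    return -c["R"].T@c["t"],d
def onz(c,uv,z):
    o,d=rays(c,uv); s=(z-o[2])/d[:,2]; return (o+s[:,None]*d)[:,:2]
def proj(c,X):
    p=np.asarray(X).reshape(-1,3)@c["R"].T+c["t"]; n=p[:,:2]/p[:,2:]; n=n*(1+c["k1"]*(n**2).sum(1,keepdims=True))
    return n*[c["fx"],c["fy"]]+[c["cx"],c["cy"]]
def two(c1,u1,c2,u2):
    (o1,d1),(o2,d2)=rays(c1,[u1]),rays(c2,[u2]); A=np.c_[d1[0],-d2[0]]
    s=np.linalg.lstsq(A,o2-o1,rcond=None)[0]; a=o1+s[0]*d1[0];b=o2+s[1]*d2[0]
    return (a+b)/2,np.linalg.norm(a-b)
HUE={"red":[(0,6),(174,180)],"blue":[(108,124)],"yellow":[(24,33)]}
def mask(c,name,s=130,v=60):
    h=cv2.cvtColor(c["color"],cv2.COLOR_RGB2HSV)
    return sum(cv2.inRange(h,(a,s,v),(b,255,255)) for a,b in HUE[name])
def comps(m,amin=40):
    n,l,st,ce=cv2.connectedComponentsWithStats(m,connectivity=8)
    return [(st[i],ce[i],l==i) for i in range(1,n) if st[i,4]>=amin]
def circ(P):
    A=np.c_[2*P,np.ones(len(P))];x=np.linalg.lstsq(A,(P**2).sum(1),rcond=None)[0]
    r=np.sqrt(x[2]+x[0]**2+x[1]**2); return x[:2],r,np.abs(np.linalg.norm(P-x[:2],axis=1)-r).mean()
def hullcirc(c,m,z):
    P=onz(c,np.vstack([k.reshape(-1,2) for k in cv2.findContours(m.astype(np.uint8),0,cv2.CHAIN_APPROX_NONE)[0]]),z)
    H=cv2.convexHull(P.astype(np.float32)).reshape(-1,2).astype(float); ctr,r,e=circ(H)
    k=abs(np.linalg.norm(H-ctr,axis=1)-r)<.004
    return circ(H[k])
E
python3 - <<'E'
from h import *; import pickle
d=pickle.load(open("d0.pkl","rb"));t=d["top"];s=d["scene"]
for n in HUE:
    for c,cn in((t,"top"),(s,"scene")):
        for st,ce,m in comps(mask(c,n)):
            x0,y0=ce
            if cn=="top" and not(270<x0<520 and 130<y0<330): continue
            if cn=="scene" and not(100<x0<400 and 200<y0<420): continue
            big=max(st[2],st[3])>45 if cn=="top" else max(st[2],st[3])>50
            z=.016 if big else .092
            C,r,e=hullcirc(c,m,z);print(n,cn,st,"z",z,C.round(4),"d",round(2*r,4),round(e,4))
h=cv2.cvtColor(t["color"],cv2.COLOR_RGB2HSV)
g=cv2.inRange(h,(0,0,0),(180,75,140))
for x,y in((210,284),(136,201)):
    mm=np.zeros_like(g);cv2.circle(mm,(x,y),40,255,-1);mm&=g
    b=max(comps(mm),key=lambda k:k[0][4]);C,r,e=hullcirc(t,b[2],.016);print("grey",b[0],C.round(4),"d",round(2*r,4),round(e,4))
vis=cv2.resize(t["color"][155:325,95:520],None,fx=1.8,fy=1.8,interpolation=3);cv2.imwrite("pics/crop1.png",vis[...,::-1])
E
```

```text
red top [ 284  156   55   54 1145] z 0.016 [0.6569 0.1194] d 0.1175 0.0004
red top [471 221  25  25 326] z 0.092 [ 0.5416 -0.2264] d 0.0492 0.0003
red scene [ 312  262   67   47 1114] z 0.016 [0.6594 0.114 ] d 0.1213 0.0015
red scene [118 320  35  30 518] z 0.092 [ 0.5423 -0.2296] d 0.0505 0.0008
blue top [ 449  207   56   55 1272] z 0.016 [ 0.5472 -0.2339] d 0.1178 0.0004
blue top [385 245  25  24 321] z 0.092 [ 0.4944 -0.0521] d 0.0476 0.0004
blue scene [192 246  30  21 336] z 0.092 [ 0.4942 -0.0543] d 0.0489 0.0004
blue scene [ 106  338   78   65 1696] z 0.016 [ 0.5469 -0.2358] d 0.1184 0.0003
blue scene [125 376  39  13 132] z 0.092 [ 0.6034 -0.2559] d 0.0555 0.0002
yellow top [299 166  24  24 302] z 0.092 [0.6535 0.1213] d 0.048 0.0004
yellow top [ 366  231   56   56 1343] z 0.016 [ 0.4946 -0.0563] d 0.1173 0.0003
yellow scene [333 238  29  21 273] z 0.092 [0.6546 0.1184] d 0.0498 0.0009
yellow scene [ 177  266   67   52 1046] z 0.016 [ 0.497  -0.0614] d 0.1208 0.0017
grey [ 181  255   56   57 2382] [0.4421 0.3347] d 0.1177 0.0003
grey [ 116  181   41   40 1242] [0.6167 0.492 ] d 0.0855 0.0004
```

View pics/crop1.png

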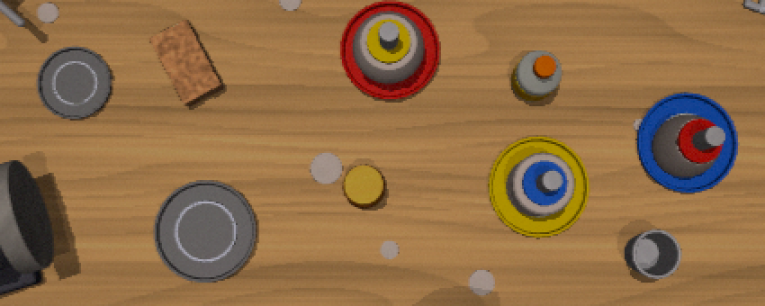

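Measured on the rim plane, the grey tray at (210,284) is 118 mm across and the one at (136,201) is 86 mm. The crop confirms the large one, at about (0.442, 0.334), is the tray meant. The cast and tray positions and diameters agree to about 2–3 mm between the two views. I'll start moving: align the tool with the world axes, then go to the yellow cast.

Call:
{"fn": "drive_tool", "kwargs": {
  "steps": [
    {"translation": [0,0,-0.2],"angular": [0,0,0.8],"gripper": 1},
    {"translation": [0,0,-0.2],"angular": [0,0,0.8],"gripper": 1},
    {"translation": [0,0,-0.2],"angular": [0,0,0.76],"gripper": 1},
    {"translation": [0.4,-0.6,0],"angular": [0,0,0],"gripper": 1},
    {"translation": [0.6,-0.9,0],"angular": [0,0,0],"gripper": 1},
    {"translation": [0.6,-1,0],"angular": [0,0,0],"gripper": 1},
    {"translation": [0.6,-1,0],"angular": [0,0,0],"gripper": 1},
    {"translation": [0.6,-1,0],"angular": [0,0,0],"gripper": 1}
  ],
  "force": 70
}}

```text
t: 1.1
tool_pos: [0.3148, -0.4097, 0.2335]
tool_rot: [-3.141, 0.0, 0.0]
contact_force: [0.5, 0.3, 0.3]
opening: 0.0858
grip_force: 0.0
```

Call:
{"fn": "drive_tool", "kwargs": {
  "steps": [
    {"translation": [0.62,-1,0],"angular": [0,0,0],"gripper": 1},
    {"translation": [0.62,-1,0],"angular": [0,0,0],"gripper": 1},
    {"translation": [0.62,-1,0],"angular": [0,0,0],"gripper": 1},
    {"translation": [0.62,-1,0],"angular": [0,0,0],"gripper": 1},
    {"translation": [0.62,-1,0],"angular": [0,0,0],"gripper": 1},
    {"translation": [0.62,-1,0],"angular": [0,0,0],"gripper": 1},
    {"translation": [0.62,-1,0],"angular": [0,0,0],"gripper": 1},
    {"translation": [0.62,-1,0],"angular": [0,0,0],"gripper": 1}
  ]
}}

```text
t: 2.1
tool_pos: [0.513, -0.0897, 0.2336]
tool_rot: [-3.142, -0.001, 0.001]
contact_force: [0.2, -0.7, 0.2]
opening: 0.0856
grip_force: 0.0
```

Call:
{"fn": "drive_tool", "kwargs": {
  "steps": [
    {"translation": [0.65,-1,0],"angular": [0,0,0],"gripper": 1},
    {"translation": [0.65,-1,0],"angular": [0,0,0],"gripper": 1},
    {"translation": [0.65,-1,0],"angular": [0,0,0],"gripper": 1},
    {"translation": [0.65,-1,0],"angular": [0,0,0],"gripper": 1},
    {"translation": [0.65,-0.9,0],"angular": [0,0,0],"gripper": 1},
    {"translation": [0.3,-0.4,0],"angular": [0,0,0],"gripper": 1},
    {"translation": [0,0,0],"angular": [0,0,0],"gripper": 1}
  ]
}}

```text
t: 2.98
tool_pos: [0.6545, 0.1213, 0.2333]
tool_rot: [3.141, 0.002, -0.002]
contact_force: [0.4, 0.2, -0.4]
opening: 0.0855
grip_force: 0.0
```

```bash
cat > wr.py <<'E'
import sys
from station import ctrl
from h import *
n=sys.argv[1]; c=ctrl.get_image("wrist"); o=ctrl.get_obs()
cv2.imwrite(f"pics/{sys.argv[2]}.png",c["color"][...,::-1])
print("tcp",o["tool_pos"].round(4),"rot",o["tool_rot"].round(3))
print("tcp px",proj(c,o["tool_pos"]).round(0),"cam",(-c["R"].T@c["t"]).round(3))
for nm in HUE:
  for st,ce,m in comps(mask(c,nm),300):
    for z in (.016,.092):
        C,r,e=hullcirc(c,m,z)
        if (z==.016 and .1<2*r<.13) or (z==.092 and .04<2*r<.058): print(nm,st,z,C.round(4),"d",round(2*r,4),round(e,4))
E
python3 wr.py yellow w1
```

```text
tcp [0.6542 0.1204 0.2335] rot [ 3.141e+00  1.000e-03 -2.000e-03]
tcp px [[327. 285.]] cam [0.737 0.121 0.397]
red [ 278  144  103   97 3173] 0.016 [0.6578 0.118 ] d 0.1183 0.0001
blue [  0   0  33  65 817] 0.092 [0.8077 0.369 ] d 0.0458 0.0007
blue [ 559  238   81   86 1910] 0.016 [ 0.5477 -0.2349] d 0.1181 0.0002
blue [477 335  30  28 429] 0.092 [ 0.5005 -0.057 ] d 0.0429 0.0016
yellow [ 301  190   52   48 1335] 0.092 [0.6545 0.1204] d 0.0497 0.0002
yellow [ 416  275   92   62 2052] 0.016 [ 0.4992 -0.0554] d 0.1193 0.0011
```

View pics/w1.png

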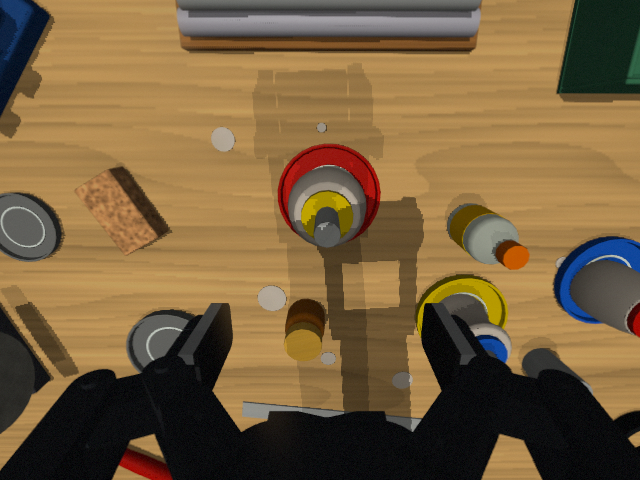

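The wrist view shows the yellow collar at (327,214) inside the red tray at (329,192), with the pipe midway between the fingers. It puts the cast at (0.6545, 0.1204), which agrees with the other views. I'll descend, grip and lift.

Call:
{"fn": "drive_tool", "kwargs": {
  "steps": [
    {"translation": [0,0,0.6],"angular": [0,0,0],"gripper": 1},
    {"translation": [0,0,0.9],"angular": [0,0,0],"gripper": 1},
    {"translation": [0,0,0.9],"angular": [0,0,0],"gripper": 1},
    {"translation": [0,0,0.6],"angular": [0,0,0],"gripper": 1},
    {"translation": [0,0,0.28],"angular": [0,0,0],"gripper": 1},
    {"translation": [0,0,0],"angular": [0,0,0],"gripper": 0},
    {"translation": [0,0,0],"angular": [0,0,0],"gripper": 0},
    {"translation": [0,0,0],"angular": [0,0,0],"gripper": 0}
  ]
}}

```text
t: 4.03
tool_pos: [0.6555, 0.1208, 0.1046]
tool_rot: [-3.141, -0.0, -0.004]
contact_force: [0.3, 0.7, -0.6]
opening: 0.032
grip_force: 0.0
```

Call:
{"fn": "drive_tool", "kwargs": {
  "steps": [
    {"translation": [0,0,0],"angular": [0,0,0],"gripper": 0},
    {"translation": [0,0,0],"angular": [0,0,0],"gripper": 0},
    {"translation": [0,0,0],"angular": [0,0,0],"gripper": 0},
    {"translation": [0,0,0],"angular": [0,0,0],"gripper": 0}
  ]
}}

```text
t: 4.53
tool_pos: [0.6556, 0.1212, 0.1045]
tool_rot: [-3.141, -0.001, -0.004]
contact_force: [-1.0, 1.9, 5.2]
opening: 0.0196
grip_force: 68.7
```

Call:
{"fn": "drive_tool", "kwargs": {
  "steps": [
    {"translation": [0,0,-0.2],"angular": [0,0,0],"gripper": 0},
    {"translation": [0,0,-0.5],"angular": [0,0,0],"gripper": 0},
    {"translation": [0,0,-0.8],"angular": [0,0,0],"gripper": 0},
    {"translation": [0,0,-0.7],"angular": [0,0,0],"gripper": 0},
    {"translation": [0,0,-0.3],"angular": [0,0,0],"gripper": 0},
    {"translation": [-0.2,-0.2,0],"angular": [0,0,0],"gripper": 0},
    {"translation": [-0.5,-0.5,0],"angular": [0,0,0],"gripper": 0},
    {"translation": [-0.7,-0.7,0],"angular": [0,0,0],"gripper": 0}
  ]
}}

```text
t: 5.52
tool_pos: [0.5966, 0.1771, 0.2004]
tool_rot: [3.141, -0.001, -0.006]
contact_force: [-0.4, 0.5, -4.2]
opening: 0.0193
grip_force: 68.7
```

Call:
{"fn": "drive_tool", "kwargs": {
  "steps": [
    {"translation": [-0.7,-0.7,0],"angular": [0,0,0],"gripper": 0},
    {"translation": [-0.7,-0.7,0],"angular": [0,0,0],"gripper": 0},
    {"translation": [-0.7,-0.7,0],"angular": [0,0,0],"gripper": 0},
    {"translation": [-0.7,-0.7,0],"angular": [0,0,0],"gripper": 0},
    {"translation": [-0.6,-0.6,0],"angular": [0,0,0],"gripper": 0},
    {"translation": [-0.4,-0.4,0],"angular": [0,0,0],"gripper": 0},
    {"translation": [-0.1,-0.1,0],"angular": [0,0,0],"gripper": 0},
    {"translation": [0,0,0],"angular": [0,0,0],"gripper": 0}
  ]
}}

```text
t: 6.52
tool_pos: [0.442, 0.3325, 0.2018]
tool_rot: [3.14, 0.001, -0.002]
contact_force: [-0.4, -0.3, -3.3]
opening: 0.0195
grip_force: 68.8
```

Call:
{"fn": "drive_tool", "kwargs": {
  "steps": [
    {"translation": [0,0,0.4],"angular": [0,0,0],"gripper": 0},
    {"translation": [0,0,0.7],"angular": [0,0,0],"gripper": 0},
    {"translation": [0,0,0.6],"angular": [0,0,0],"gripper": 0},
    {"translation": [0,0,0.35],"angular": [0,0,0],"gripper": 0},
    {"translation": [0,0,0.15],"angular": [0,0,0],"gripper": 0},
    {"translation": [0,0,0.08],"angular": [0,0,0],"gripper": 0},
    {"translation": [0,0,0.05],"angular": [0,0,0],"gripper": 0},
    {"translation": [0,0,0],"angular": [0,0,0],"gripper": 0}
  ]
}}

```text
t: 7.52
tool_pos: [0.4429, 0.333, 0.1103]
tool_rot: [-3.141, -0.0, -0.001]
contact_force: [0.5, 0.7, -4.0]
opening: 0.0195
grip_force: 68.8
```

Call:
{"fn": "drive_tool", "kwargs": {
  "steps": [
    {"translation": [0,0,0.06],"angular": [0,0,0],"gripper": 0},
    {"translation": [0,0,0.04],"angular": [0,0,0],"gripper": 0},
    {"translation": [0,0,0.03],"angular": [0,0,0],"gripper": 0},
    {"translation": [0,0,0],"angular": [0,0,0],"gripper": 0}
  ]
}}

```text
t: 8.02
tool_pos: [0.4426, 0.3328, 0.1046]
tool_rot: [-3.141, -0.0, -0.0]
contact_force: [0.7, -0.5, -2.9]
opening: 0.0195
grip_force: 69.0
```

Call:
{"fn": "drive_tool", "kwargs": {
  "steps": [
    {"translation": [0,0,0.03],"angular": [0,0,0],"gripper": 0},
    {"translation": [0,0,0],"angular": [0,0,0],"gripper": 0}
  ]
}}

```text
t: 8.28
tool_pos: [0.4431, 0.3331, 0.1046]
tool_rot: [-3.141, -0.001, -0.002]
contact_force: [-2.3, -1.2, 3.6]
opening: 0.0193
grip_force: 69.6
```

Contact force has gone from −4 N hanging to +3.6 N, so the cast is seated. I'll release it and rise.

Call:
{"fn": "drive_tool", "kwargs": {
  "steps": [
    {"translation": [0,0,0],"angular": [0,0,0],"gripper": 0.5},
    {"translation": [0,0,0],"angular": [0,0,0],"gripper": 1},
    {"translation": [0,0,0],"angular": [0,0,0],"gripper": 1},
    {"translation": [0,0,0],"angular": [0,0,0],"gripper": 1},
    {"translation": [0,0,0],"angular": [0,0,0],"gripper": 1},
    {"translation": [0,0,-0.4],"angular": [0,0,0],"gripper": 1},
    {"translation": [0,0,-0.8],"angular": [0,0,0],"gripper": 1},
    {"translation": [0,0,-1],"angular": [0,0,0],"gripper": 1}
  ]
}}

```text
t: 9.28
tool_pos: [0.4422, 0.3326, 0.1926]
tool_rot: [3.141, 0.0, -0.001]
contact_force: [0.5, 0.3, 0.3]
opening: 0.0854
grip_force: 0.0
```

Call:
{"fn": "drive_tool", "kwargs": {
  "steps": [
    {"translation": [0,0,-0.9],"angular": [0,0,0],"gripper": 1},
    {"translation": [0,0,0],"angular": [0,0,0],"gripper": 1}
  ]
}}

```text
t: 9.52
tool_pos: [0.4447, 0.334, 0.2331]
tool_rot: [-3.137, -0.001, -0.013]
contact_force: [0.1, 0.1, -0.3]
opening: 0.0854
grip_force: 0.0
```

```bash
python3 wr.py yellow w2
```

```text
tcp [0.4436 0.3334 0.2303] rot [-3.139 -0.    -0.007]
tcp px [[327. 284.]] cam [0.526 0.333 0.398]
red [ 488    0  120   55 3269] 0.016 [0.6571 0.119 ] d 0.119 0.0002
red [ 514    0   62   26 1168] 0.092 [0.6292 0.1638] d 0.0509 0.0001
yellow [ 615  122   25   83 1192] 0.016 [ 0.4955 -0.0441] d 0.1109 0.0003
yellow [ 302  195   52   48 1319] 0.092 [0.442  0.3328] d 0.0495 0.0002
```

View pics/w2.png

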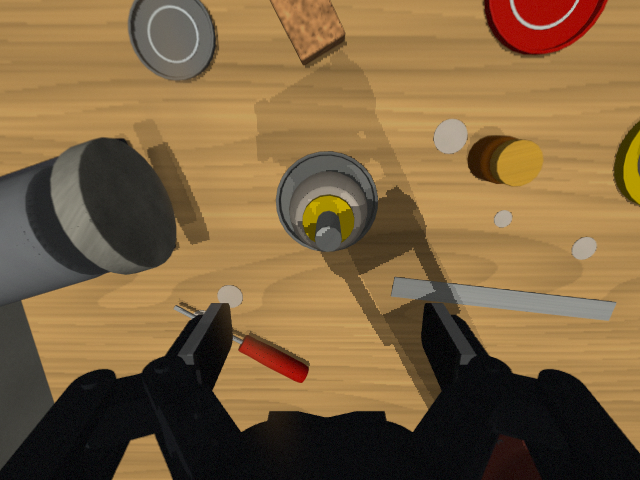

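The wrist view shows the yellow cast upright in the grey tray (327,200), with the collar at (0.442, 0.333). The red tray is now empty. Next is the red cast at about (0.542, −0.228).

Call:
{"fn": "drive_tool", "kwargs": {
  "steps": [
    {"translation": [0.1,0.6,0],"angular": [0,0,0],"gripper": 1},
    {"translation": [0.18,1,0],"angular": [0,0,0],"gripper": 1},
    {"translation": [0.18,1,0],"angular": [0,0,0],"gripper": 1},
    {"translation": [0.18,1,0],"angular": [0,0,0],"gripper": 1},
    {"translation": [0.18,1,0],"angular": [0,0,0],"gripper": 1},
    {"translation": [0.18,1,0],"angular": [0,0,0],"gripper": 1},
    {"translation": [0.18,1,0],"angular": [0,0,0],"gripper": 1},
    {"translation": [0.18,1,0],"angular": [0,0,0],"gripper": 1}
  ]
}}

```text
t: 10.58
tool_pos: [0.4963, 0.0275, 0.2258]
tool_rot: [-3.141, -0.0, 0.004]
contact_force: [1.2, -0.5, -2.0]
opening: 0.0853
grip_force: 0.0
```

Call:
{"fn": "drive_tool", "kwargs": {
  "steps": [
    {"translation": [0.18,1,0],"angular": [0,0,0],"gripper": 1},
    {"translation": [0.18,1,0],"angular": [0,0,0],"gripper": 1},
    {"translation": [0.18,1,0],"angular": [0,0,0],"gripper": 1},
    {"translation": [0.18,1,0],"angular": [0,0,0],"gripper": 1},
    {"translation": [0.18,1,0],"angular": [0,0,0],"gripper": 1},
    {"translation": [0.18,1,0],"angular": [0,0,0],"gripper": 1},
    {"translation": [0.1,0.4,0],"angular": [0,0,0],"gripper": 1},
    {"translation": [0,0,0],"angular": [0,0,0],"gripper": 1}
  ]
}}

```text
t: 11.58
tool_pos: [0.5439, -0.2273, 0.2262]
tool_rot: [-3.14, 0.001, 0.003]
contact_force: [-0.9, 1.2, -1.1]
opening: 0.0847
grip_force: 0.0
```

```bash
python3 wr.py red w3
```

```text
tcp [ 0.544  -0.2265  0.2265] rot [-3.14e+00 -0.00e+00  2.00e-03]
tcp px [[324. 285.]] cam [ 0.627 -0.228  0.39 ]
red [   0   34   52  118 2802] 0.016 [0.658  0.1177] d 0.1186 0.0004
red [   0   62   31   65 1553] 0.092 [0.651  0.0428] d 0.0505 0.0002
red [ 302  193   53   48 1384] 0.092 [ 0.5429 -0.2289] d 0.0494 0.0002
blue [ 282  144  104  102 3951] 0.016 [ 0.5477 -0.2358] d 0.1182 0.0001
blue [ 123  242   52   48 1246] 0.092 [ 0.4961 -0.0548] d 0.0499 0.0006
yellow [ 133  192  102   95 3184] 0.016 [ 0.4951 -0.0578] d 0.1181 0.0002
```

View pics/w3.png

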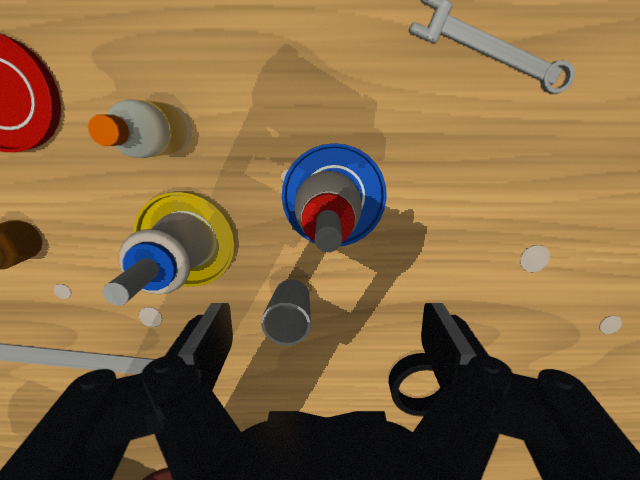

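The red collar at (328,215) measures (0.543, −0.229), and the pipe is between the fingers. The blue tray is at (0.5477, −0.2355) and the yellow tray at (0.495, −0.058). I'll descend and grip.

Call:
{"fn": "drive_tool", "kwargs": {
  "steps": [
    {"translation": [-0.03,0.05,0.5],"angular": [0,0,0],"gripper": 1},
    {"translation": [0,0,0.9],"angular": [0,0,0],"gripper": 1},
    {"translation": [0,0,0.9],"angular": [0,0,0],"gripper": 1},
    {"translation": [0,0,0.5],"angular": [0,0,0],"gripper": 1},
    {"translation": [0,0,0.25],"angular": [0,0,0],"gripper": 1},
    {"translation": [0,0,0],"angular": [0,0,0],"gripper": 0},
    {"translation": [0,0,0],"angular": [0,0,0],"gripper": 0},
    {"translation": [0,0,0],"angular": [0,0,0],"gripper": 0}
  ]
}}

```text
t: 12.62
tool_pos: [0.5439, -0.2297, 0.1068]
tool_rot: [3.14, 0.0, 0.003]
contact_force: [0.1, 0.2, 0.3]
opening: 0.0319
grip_force: 0.0
```

Call:
{"fn": "drive_tool", "kwargs": {
  "steps": [
    {"translation": [0,0,0],"angular": [0,0,0],"gripper": 0},
    {"translation": [0,0,0],"angular": [0,0,0],"gripper": 0},
    {"translation": [0,0,0],"angular": [0,0,0],"gripper": 0},
    {"translation": [0,0,0],"angular": [0,0,0],"gripper": 0}
  ]
}}

```text
t: 13.12
tool_pos: [0.5439, -0.2293, 0.1068]
tool_rot: [3.141, 0.001, 0.003]
contact_force: [-0.7, 1.9, 6.4]
opening: 0.0194
grip_force: 68.4
```

Call:
{"fn": "drive_tool", "kwargs": {
  "steps": [
    {"translation": [0,0,-0.2],"angular": [0,0,0],"gripper": 0},
    {"translation": [0,0,-0.6],"angular": [0,0,0],"gripper": 0},
    {"translation": [0,0,-0.9],"angular": [0,0,0],"gripper": 0},
    {"translation": [0,0,-0.9],"angular": [0,0,0],"gripper": 0},
    {"translation": [0,0,-0.9],"angular": [0,0,0],"gripper": 0},
    {"translation": [0,0,-0.6],"angular": [0,0,0],"gripper": 0},
    {"translation": [0,0,-0.2],"angular": [0,0,0],"gripper": 0},
    {"translation": [0.05,-0.15,0],"angular": [0,0,0],"gripper": 0}
  ]
}}

```text
t: 14.12
tool_pos: [0.5447, -0.2232, 0.2763]
tool_rot: [-3.141, 0.001, 0.002]
contact_force: [0.2, -0.4, -4.9]
opening: 0.0191
grip_force: 68.9
```

Call:
{"fn": "drive_tool", "kwargs": {
  "steps": [
    {"translation": [0.15,-0.45,0],"angular": [0,0,0],"gripper": 0},
    {"translation": [0.25,-0.75,0],"angular": [0,0,0],"gripper": 0},
    {"translation": [0.3,-0.9,0],"angular": [0,0,0],"gripper": 0},
    {"translation": [0.3,-0.9,0],"angular": [0,0,0],"gripper": 0},
    {"translation": [0.3,-0.9,0],"angular": [0,0,0],"gripper": 0},
    {"translation": [0.3,-0.9,0],"angular": [0,0,0],"gripper": 0},
    {"translation": [0.3,-0.9,0],"angular": [0,0,0],"gripper": 0},
    {"translation": [0.3,-0.9,0],"angular": [0,0,0],"gripper": 0}
  ]
}}

```text
t: 15.12
tool_pos: [0.6324, 0.0436, 0.2753]
tool_rot: [-3.141, -0.002, 0.005]
contact_force: [0.1, -1.2, -3.6]
opening: 0.0193
grip_force: 68.9
```

Call:
{"fn": "drive_tool", "kwargs": {
  "steps": [
    {"translation": [0.3,-0.85,0],"angular": [0,0,0],"gripper": 0},
    {"translation": [0.25,-0.65,0],"angular": [0,0,0],"gripper": 0},
    {"translation": [0.1,-0.3,0],"angular": [0,0,0],"gripper": 0},
    {"translation": [0,0,0],"angular": [0,0,0],"gripper": 0},
    {"translation": [0,0,0.4],"angular": [0,0,0],"gripper": 0},
    {"translation": [0,0,0.7],"angular": [0,0,0],"gripper": 0},
    {"translation": [0,0,0.7],"angular": [0,0,0],"gripper": 0},
    {"translation": [0,0,0.4],"angular": [0,0,0],"gripper": 0}
  ]
}}

```text
t: 16.12
tool_pos: [0.6573, 0.1116, 0.1859]
tool_rot: [3.141, -0.002, -0.007]
contact_force: [0.9, -0.5, -4.8]
opening: 0.0191
grip_force: 68.9
```

Call:
{"fn": "drive_tool", "kwargs": {
  "steps": [
    {"translation": [0.03,-0.14,0.3],"angular": [0,0,0],"gripper": 0},
    {"translation": [0,0,0.5],"angular": [0,0,0],"gripper": 0},
    {"translation": [0,0,0.5],"angular": [0,0,0],"gripper": 0},
    {"translation": [0,0,0.3],"angular": [0,0,0],"gripper": 0},
    {"translation": [0,0,0.15],"angular": [0,0,0],"gripper": 0},
    {"translation": [0,0,0.08],"angular": [0,0,0],"gripper": 0},
    {"translation": [0,0,0],"angular": [0,0,0],"gripper": 0}
  ]
}}

```text
t: 17.0
tool_pos: [0.6605, 0.1184, 0.1165]
tool_rot: [-3.142, -0.0, -0.001]
contact_force: [0.6, 0.3, -4.5]
opening: 0.0194
grip_force: 69.0
```

Call:
{"fn": "drive_tool", "kwargs": {
  "steps": [
    {"translation": [-0.03,0,0.08],"angular": [0,0,0],"gripper": 0},
    {"translation": [0,0,0.06],"angular": [0,0,0],"gripper": 0},
    {"translation": [0,0,0.05],"angular": [0,0,0],"gripper": 0},
    {"translation": [0,0,0.03],"angular": [0,0,0],"gripper": 0},
    {"translation": [0,0,0.02],"angular": [0,0,0],"gripper": 0},
    {"translation": [0,0,0],"angular": [0,0,0],"gripper": 0}
  ]
}}

```text
t: 17.75
tool_pos: [0.6592, 0.1184, 0.1069]
tool_rot: [-3.142, -0.0, -0.001]
contact_force: [-0.5, 0.5, -2.5]
opening: 0.0189
grip_force: 69.2
```

Call:
{"fn": "drive_tool", "kwargs": {
  "steps": [
    {"translation": [0,0,0.03],"angular": [0,0,0],"gripper": 0},
    {"translation": [0,0,0],"angular": [0,0,0],"gripper": 0}
  ]
}}

```text
t: 18.0
tool_pos: [0.6597, 0.1186, 0.1069]
tool_rot: [-3.141, -0.001, -0.003]
contact_force: [-1.5, 1.0, 3.7]
opening: 0.0193
grip_force: 69.8
```

Call:
{"fn": "drive_tool", "kwargs": {
  "steps": [
    {"translation": [0,0,0],"angular": [0,0,0],"gripper": 0.5},
    {"translation": [0,0,0],"angular": [0,0,0],"gripper": 1},
    {"translation": [0,0,0],"angular": [0,0,0],"gripper": 1},
    {"translation": [0,0,0],"angular": [0,0,0],"gripper": 1},
    {"translation": [0,0,0],"angular": [0,0,0],"gripper": 1},
    {"translation": [0,0,-0.6],"angular": [0,0,0],"gripper": 1},
    {"translation": [0,0,-1],"angular": [0,0,0],"gripper": 1},
    {"translation": [0,0,-1],"angular": [0,0,0],"gripper": 1}
  ]
}}

```text
t: 19.0
tool_pos: [0.6587, 0.1184, 0.21]
tool_rot: [3.142, 0.0, -0.001]
contact_force: [0.4, 0.9, -0.1]
opening: 0.0856
grip_force: 0.0
```

Call:
{"fn": "drive_tool", "kwargs": {
  "steps": [
    {"translation": [0,0,-0.5],"angular": [0,0,0],"gripper": 1},
    {"translation": [0,0,0],"angular": [0,0,0],"gripper": 1}
  ]
}}

```text
t: 19.25
tool_pos: [0.6599, 0.1185, 0.2311]
tool_rot: [-3.141, -0.0, -0.005]
contact_force: [0.3, 1.2, 0.1]
opening: 0.0854
grip_force: 0.0
```

```bash
python3 wr.py red w4
```

```text
tcp [0.6589 0.1184 0.2288] rot [ 3.142  0.    -0.   ]
tcp px [[326. 284.]] cam [0.742 0.118 0.396]
red [ 275  150  103  101 5473] 0.016 [0.6577 0.1182] d 0.1183 0.0001
blue [  0   0  32  69 850] 0.092 [0.8116 0.3733] d 0.0495 0.0011
blue [ 557  244   83   85 3332] 0.016 [ 0.5476 -0.2349] d 0.1185 0.0003
blue [ 576  263   52   45 1793] 0.092 [ 0.589  -0.1599] d 0.0508 0.0001
yellow [ 414  280   92   69 2054] 0.016 [ 0.499  -0.0552] d 0.1196 0.0012
```

View pics/w4.png

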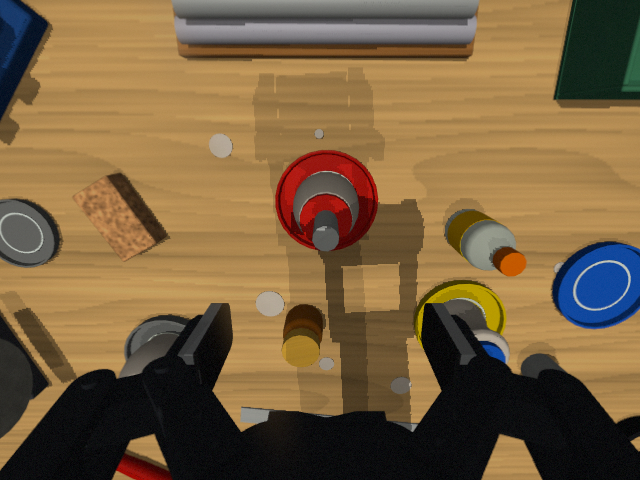

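The red cast stands upright and centred in the red tray (326,200), and the blue tray is empty. Next is the blue cast.

Call:
{"fn": "drive_tool", "kwargs": {
  "steps": [
    {"translation": [-0.4,0.42,0],"angular": [0,0,0],"gripper": 1},
    {"translation": [-0.8,0.85,0],"angular": [0,0,0],"gripper": 1},
    {"translation": [-0.9,0.95,0],"angular": [0,0,0],"gripper": 1},
    {"translation": [-0.9,0.95,0],"angular": [0,0,0],"gripper": 1},
    {"translation": [-0.75,0.8,0],"angular": [0,0,0],"gripper": 1},
    {"translation": [-0.35,0.35,0],"angular": [0,0,0],"gripper": 1},
    {"translation": [0,0,0],"angular": [0,0,0],"gripper": 1}
  ]
}}

```text
t: 20.18
tool_pos: [0.4943, -0.0546, 0.2279]
tool_rot: [-3.141, 0.002, 0.002]
contact_force: [0.8, 0.3, -0.2]
opening: 0.0856
grip_force: 0.0
```

```bash
python3 wr.py blue w5
```

```text
tcp [ 0.495  -0.0541  0.2283] rot [-3.141e+00  0.000e+00  1.000e-03]
tcp px [[325. 284.]] cam [ 0.577 -0.055  0.392]
red [  71    0  142  103 5733] 0.016 [0.6576 0.117 ] d 0.1179 0.0005
red [  0 379  38  31 678] 0.092 [0.2848 0.2964] d 0.0408 0.0013
blue [ 437   94  110  112 6048] 0.016 [ 0.5478 -0.2352] d 0.1186 0.0003
blue [ 460  121   59   61 2744] 0.092 [ 0.5539 -0.1969] d 0.0507 0.0001
blue [ 299  191   53   49 1310] 0.092 [ 0.4952 -0.0536] d 0.0491 0.0001
yellow [ 277  146  104  102 3676] 0.016 [ 0.4952 -0.0577] d 0.1183 0.0001
```

Well aligned: the collar is at (0.4952, −0.0536). I'll descend and grip.

Call:
{"fn": "drive_tool", "kwargs": {
  "steps": [
    {"translation": [0,0,0.5],"angular": [0,0,0],"gripper": 1},
    {"translation": [0,0,0.9],"angular": [0,0,0],"gripper": 1},
    {"translation": [0,0,0.9],"angular": [0,0,0],"gripper": 1},
    {"translation": [0,0,0.5],"angular": [0,0,0],"gripper": 1},
    {"translation": [0,0,0.25],"angular": [0,0,0],"gripper": 1},
    {"translation": [0,0,0],"angular": [0,0,0],"gripper": 0},
    {"translation": [0,0,0],"angular": [0,0,0],"gripper": 0},
    {"translation": [0,0,0],"angular": [0,0,0],"gripper": 0}
  ]
}}

```text
t: 21.22
tool_pos: [0.4959, -0.0546, 0.1085]
tool_rot: [3.141, 0.001, 0.003]
contact_force: [-0.0, -0.8, -0.2]
opening: 0.0323
grip_force: 0.0
```

Call:
{"fn": "drive_tool", "kwargs": {
  "steps": [
    {"translation": [0,0,0],"angular": [0,0,0],"gripper": 0},
    {"translation": [0,0,0],"angular": [0,0,0],"gripper": 0},
    {"translation": [0,0,0],"angular": [0,0,0],"gripper": 0},
    {"translation": [0,0,0],"angular": [0,0,0],"gripper": 0}
  ]
}}

```text
t: 21.72
tool_pos: [0.4959, -0.0543, 0.1086]
tool_rot: [-3.141, -0.0, -0.003]
contact_force: [0.4, 1.7, 5.9]
opening: 0.019
grip_force: 68.5
```

Call:
{"fn": "drive_tool", "kwargs": {
  "steps": [
    {"translation": [0,0,-0.2],"angular": [0,0,0],"gripper": 0},
    {"translation": [0,0,-0.5],"angular": [0,0,0],"gripper": 0},
    {"translation": [0,0,-0.8],"angular": [0,0,0],"gripper": 0},
    {"translation": [0,0,-0.7],"angular": [0,0,0],"gripper": 0},
    {"translation": [0,0,-0.3],"angular": [0,0,0],"gripper": 0},
    {"translation": [0.06,0.2,0],"angular": [0,0,0],"gripper": 0},
    {"translation": [0.15,0.5,0],"angular": [0,0,0],"gripper": 0},
    {"translation": [0.22,0.8,0],"angular": [0,0,0],"gripper": 0}
  ]
}}

```text
t: 22.72
tool_pos: [0.5117, -0.1155, 0.2053]
tool_rot: [-3.141, -0.002, 0.004]
contact_force: [1.2, -0.9, -3.8]
opening: 0.0194
grip_force: 68.7
```

Call:
{"fn": "drive_tool", "kwargs": {
  "steps": [
    {"translation": [0.25,0.9,0],"angular": [0,0,0],"gripper": 0},
    {"translation": [0.25,0.9,0],"angular": [0,0,0],"gripper": 0},
    {"translation": [0.22,0.7,0],"angular": [0,0,0],"gripper": 0},
    {"translation": [0.11,0.38,0],"angular": [0,0,0],"gripper": 0},
    {"translation": [0.05,0.15,0],"angular": [0,0,0],"gripper": 0},
    {"translation": [0,0,0],"angular": [0,0,0],"gripper": 0}
  ]
}}

```text
t: 23.48
tool_pos: [0.5473, -0.2354, 0.2067]
tool_rot: [-3.141, -0.0, 0.001]
contact_force: [-0.2, 0.7, -4.2]
opening: 0.0194
grip_force: 68.8
```

Call:
{"fn": "drive_tool", "kwargs": {
  "steps": [
    {"translation": [0,0,0.4],"angular": [0,0,0],"gripper": 0},
    {"translation": [0,0,0.6],"angular": [0,0,0],"gripper": 0},
    {"translation": [0,0,0.6],"angular": [0,0,0],"gripper": 0},
    {"translation": [0,0,0.35],"angular": [0,0,0],"gripper": 0},
    {"translation": [0,0,0.15],"angular": [0,0,0],"gripper": 0},
    {"translation": [0,0,0.08],"angular": [0,0,0],"gripper": 0},
    {"translation": [0,0,0.05],"angular": [0,0,0],"gripper": 0},
    {"translation": [0,0,0],"angular": [0,0,0],"gripper": 0}
  ]
}}

```text
t: 24.48
tool_pos: [0.5478, -0.2358, 0.1187]
tool_rot: [3.141, 0.0, 0.001]
contact_force: [0.4, 0.2, -4.0]
opening: 0.0192
grip_force: 68.8
```

Call:
{"fn": "drive_tool", "kwargs": {
  "steps": [
    {"translation": [0,0,0.08],"angular": [0,0,0],"gripper": 0},
    {"translation": [0,0,0.07],"angular": [0,0,0],"gripper": 0},
    {"translation": [0,0,0.05],"angular": [0,0,0],"gripper": 0},
    {"translation": [0,0,0.04],"angular": [0,0,0],"gripper": 0},
    {"translation": [0,0,0.02],"angular": [0,0,0],"gripper": 0},
    {"translation": [0,0,0],"angular": [0,0,0],"gripper": 0}
  ]
}}

```text
t: 25.22
tool_pos: [0.548, -0.2357, 0.1087]
tool_rot: [3.141, 0.001, 0.002]
contact_force: [-1.3, 2.3, 2.3]
opening: 0.0189
grip_force: 69.5
```

Seated (+2.3 N). Release and rise.

Call:
{"fn": "drive_tool", "kwargs": {
  "steps": [
    {"translation": [0,0,0.01],"angular": [0,0,0],"gripper": 0},
    {"translation": [0,0,0],"angular": [0,0,0],"gripper": 0.5},
    {"translation": [0,0,0],"angular": [0,0,0],"gripper": 1},
    {"translation": [0,0,0],"angular": [0,0,0],"gripper": 1},
    {"translation": [0,0,0],"angular": [0,0,0],"gripper": 1},
    {"translation": [0,0,0],"angular": [0,0,0],"gripper": 1},
    {"translation": [0,0,-0.6],"angular": [0,0,0],"gripper": 1},
    {"translation": [0,0,-1],"angular": [0,0,0],"gripper": 1}
  ]
}}

```text
t: 26.22
tool_pos: [0.5462, -0.2349, 0.1698]
tool_rot: [-3.139, -0.0, 0.006]
contact_force: [0.7, -0.4, 0.3]
opening: 0.0853
grip_force: 0.0
```

Call:
{"fn": "drive_tool", "kwargs": {
  "steps": [
    {"translation": [0,0,-1],"angular": [0,0,0],"gripper": 1},
    {"translation": [0,0,-0.5],"angular": [0,0,0],"gripper": 1},
    {"translation": [0,0,0],"angular": [0,0,0],"gripper": 1}
  ]
}}

```text
t: 26.6
tool_pos: [0.5483, -0.2361, 0.2329]
tool_rot: [3.14, 0.0, 0.004]
contact_force: [-1.4, -0.4, -0.0]
opening: 0.0853
grip_force: 0.0
```

```bash
python3 wr.py blue w6
```

```text
tcp [ 0.5474 -0.2356  0.2308] rot [-3.142 -0.     0.   ]
tcp px [[325. 284.]] cam [ 0.63  -0.236  0.397]
red [   0   42   50  115 2615] 0.016 [0.6576 0.1173] d 0.1187 0.0003
blue [ 275  148  102   97 3447] 0.016 [ 0.5475 -0.2357] d 0.1181 0.0001
blue [ 299  194   52   47 1250] 0.092 [ 0.5465 -0.235 ] d 0.0491 0.0001
yellow [ 129  195  100   93 4579] 0.016 [ 0.4952 -0.0578] d 0.1185 0.0003
yellow [ 154  216   54   51 2100] 0.092 [ 0.5237 -0.0959] d 0.0511 0.0002
```

View pics/w6.png

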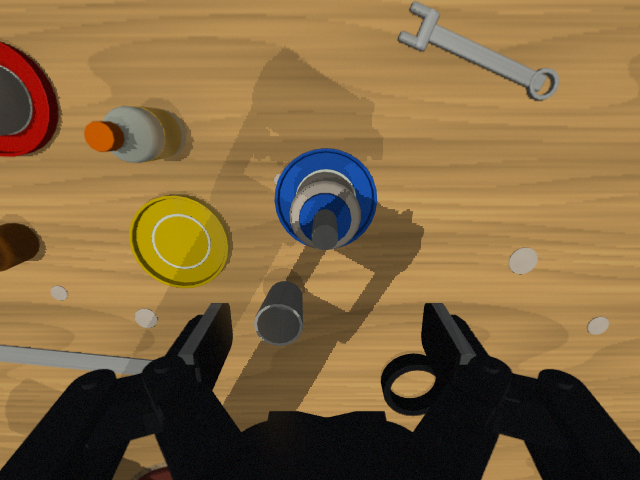

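The blue cast stands centred in the blue tray (325,198) and the yellow tray (181,241) is empty. Now I'll fetch the yellow cast from the grey tray.

Call:
{"fn": "drive_tool", "kwargs": {
  "steps": [
    {"translation": [-0.1,-0.6,0],"angular": [0,0,0],"gripper": 1},
    {"translation": [-0.19,-1,0],"angular": [0,0,0],"gripper": 1},
    {"translation": [-0.19,-1,0],"angular": [0,0,0],"gripper": 1},
    {"translation": [-0.19,-1,0],"angular": [0,0,0],"gripper": 1},
    {"translation": [-0.19,-1,0],"angular": [0,0,0],"gripper": 1},
    {"translation": [-0.19,-1,0],"angular": [0,0,0],"gripper": 1},
    {"translation": [-0.19,-1,0],"angular": [0,0,0],"gripper": 1},
    {"translation": [-0.19,-1,0],"angular": [0,0,0],"gripper": 1}
  ]
}}

```text
t: 27.65
tool_pos: [0.4881, 0.0706, 0.229]
tool_rot: [-3.141, -0.001, 0.005]
contact_force: [1.0, 0.8, -0.2]
opening: 0.0853
grip_force: 0.0
```

Call:
{"fn": "drive_tool", "kwargs": {
  "steps": [
    {"translation": [-0.19,-1,0],"angular": [0,0,0],"gripper": 1},
    {"translation": [-0.19,-1,0],"angular": [0,0,0],"gripper": 1},
    {"translation": [-0.19,-1,0],"angular": [0,0,0],"gripper": 1},
    {"translation": [-0.19,-1,0],"angular": [0,0,0],"gripper": 1},
    {"translation": [-0.19,-1,0],"angular": [0,0,0],"gripper": 1},
    {"translation": [-0.19,-1,0],"angular": [0,0,0],"gripper": 1},
    {"translation": [-0.1,-0.6,0],"angular": [0,0,0],"gripper": 1},
    {"translation": [0,0,0],"angular": [0,0,0],"gripper": 1}
  ]
}}

```text
t: 28.65
tool_pos: [0.4383, 0.3335, 0.229]
tool_rot: [3.14, 0.006, -0.005]
contact_force: [0.1, 0.6, 0.3]
opening: 0.0853
grip_force: 0.0
```

```bash
python3 wr.py yellow w7|grep -E "tcp|yellow"
```

```text
tcp [0.4388 0.3326 0.2294] rot [ 3.14   0.004 -0.005]
tcp px [[327. 284.]] cam [0.521 0.334 0.393]
yellow [ 617  116   23   82 1014] 0.016 [ 0.4958 -0.0442] d 0.1114 0.0002
yellow [ 300  187   54   49 1376] 0.092 [0.4422 0.3327] d 0.0496 0.0001
```

Correct x by +3.5 mm, descend and grip.

Call:
{"fn": "drive_tool", "kwargs": {
  "steps": [
    {"translation": [0.09,0,0.5],"angular": [0,0,0],"gripper": 1},
    {"translation": [0,0,0.9],"angular": [0,0,0],"gripper": 1},
    {"translation": [0,0,0.9],"angular": [0,0,0],"gripper": 1},
    {"translation": [0,0,0.5],"angular": [0,0,0],"gripper": 1},
    {"translation": [0,0,0.25],"angular": [0,0,0],"gripper": 1},
    {"translation": [0,0,0],"angular": [0,0,0],"gripper": 0},
    {"translation": [0,0,0],"angular": [0,0,0],"gripper": 0},
    {"translation": [0,0,0],"angular": [0,0,0],"gripper": 0}
  ]
}}

```text
t: 29.7
tool_pos: [0.445, 0.3329, 0.1108]
tool_rot: [-3.14, -0.001, -0.003]
contact_force: [0.7, 0.1, 0.5]
opening: 0.0323
grip_force: 0.0
```

Call:
{"fn": "drive_tool", "kwargs": {
  "steps": [
    {"translation": [0,0,0],"angular": [0,0,0],"gripper": 0},
    {"translation": [0,0,0],"angular": [0,0,0],"gripper": 0},
    {"translation": [0,0,0],"angular": [0,0,0],"gripper": 0},
    {"translation": [0,0,0],"angular": [0,0,0],"gripper": 0}
  ]
}}

```text
t: 30.2
tool_pos: [0.4449, 0.3331, 0.1108]
tool_rot: [-3.14, -0.001, -0.003]
contact_force: [-0.3, 1.6, 6.1]
opening: 0.0192
grip_force: 68.6
```

Call:
{"fn": "drive_tool", "kwargs": {
  "steps": [
    {"translation": [0,0,-0.2],"angular": [0,0,0],"gripper": 0},
    {"translation": [0,0,-0.6],"angular": [0,0,0],"gripper": 0},
    {"translation": [0,0,-0.9],"angular": [0,0,0],"gripper": 0},
    {"translation": [0,0,-0.8],"angular": [0,0,0],"gripper": 0},
    {"translation": [0,0,-0.3],"angular": [0,0,0],"gripper": 0},
    {"translation": [0.03,0.2,0],"angular": [0,0,0],"gripper": 0},
    {"translation": [0.07,0.5,0],"angular": [0,0,0],"gripper": 0},
    {"translation": [0.12,0.8,0],"angular": [0,0,0],"gripper": 0}
  ]
}}

```text
t: 31.2
tool_pos: [0.452, 0.2706, 0.2189]
tool_rot: [3.14, 0.002, -0.005]
contact_force: [1.4, -0.1, -3.0]
opening: 0.0188
grip_force: 68.9
```

Call:
{"fn": "drive_tool", "kwargs": {
  "steps": [
    {"translation": [0.12,0.9,0],"angular": [0,0,0],"gripper": 0},
    {"translation": [0.12,0.9,0],"angular": [0,0,0],"gripper": 0},
    {"translation": [0.12,0.9,0],"angular": [0,0,0],"gripper": 0},
    {"translation": [0.12,0.9,0],"angular": [0,0,0],"gripper": 0},
    {"translation": [0.12,0.9,0],"angular": [0,0,0],"gripper": 0},
    {"translation": [0.12,0.9,0],"angular": [0,0,0],"gripper": 0},
    {"translation": [0.12,0.9,0],"angular": [0,0,0],"gripper": 0},
    {"translation": [0.12,0.9,0],"angular": [0,0,0],"gripper": 0}
  ]
}}

```text
t: 32.2
tool_pos: [0.4899, -0.0178, 0.2192]
tool_rot: [-3.141, 0.001, 0.005]
contact_force: [0.4, 0.7, -4.1]
opening: 0.019
grip_force: 68.9
```

Call:
{"fn": "drive_tool", "kwargs": {
  "steps": [
    {"translation": [0.1,0.6,0],"angular": [0,0,0],"gripper": 0},
    {"translation": [0.08,0.3,0],"angular": [0,0,0],"gripper": 0},
    {"translation": [0.03,0.12,0],"angular": [0,0,0],"gripper": 0},
    {"translation": [0,0,0],"angular": [0,0,0],"gripper": 0},
    {"translation": [0,0,0.3],"angular": [0,0,0],"gripper": 0},
    {"translation": [0,0,0.6],"angular": [0,0,0],"gripper": 0},
    {"translation": [0,0,0.5],"angular": [0,0,0],"gripper": 0},
    {"translation": [0,0,0.2],"angular": [0,0,0],"gripper": 0}
  ]
}}

```text
t: 33.2
tool_pos: [0.4986, -0.0557, 0.1549]
tool_rot: [-3.141, -0.002, 0.006]
contact_force: [0.2, -0.3, -3.3]
opening: 0.0189
grip_force: 68.9
```

Call:
{"fn": "drive_tool", "kwargs": {
  "steps": [
    {"translation": [0,0.04,0.3],"angular": [0,0,0],"gripper": 0},
    {"translation": [0,0,0.3],"angular": [0,0,0],"gripper": 0},
    {"translation": [0,0,0.15],"angular": [0,0,0],"gripper": 0},
    {"translation": [0,0,0.08],"angular": [0,0,0],"gripper": 0},
    {"translation": [0,0,0.05],"angular": [0,0,0],"gripper": 0},
    {"translation": [0,0,0],"angular": [0,0,0],"gripper": 0}
  ]
}}

```text
t: 33.95
tool_pos: [0.5, -0.0581, 0.1223]
tool_rot: [3.141, 0.0, 0.001]
contact_force: [0.2, 1.0, -4.2]
opening: 0.0192
grip_force: 68.9
```

Call:
{"fn": "drive_tool", "kwargs": {
  "steps": [
    {"translation": [-0.04,0,0.08],"angular": [0,0,0],"gripper": 0},
    {"translation": [0,0,0.07],"angular": [0,0,0],"gripper": 0},
    {"translation": [0,0,0.06],"angular": [0,0,0],"gripper": 0},
    {"translation": [0,0,0.05],"angular": [0,0,0],"gripper": 0},
    {"translation": [0,0,0.03],"angular": [0,0,0],"gripper": 0},
    {"translation": [0,0,0],"angular": [0,0,0],"gripper": 0}
  ]
}}

```text
t: 34.7
tool_pos: [0.4985, -0.058, 0.1108]
tool_rot: [-3.142, -0.0, -0.001]
contact_force: [-1.3, 0.1, -1.8]
opening: 0.0188
grip_force: 69.1
```

Call:
{"fn": "drive_tool", "kwargs": {
  "steps": [
    {"translation": [0,0,0.03],"angular": [0,0,0],"gripper": 0},
    {"translation": [0,0,0],"angular": [0,0,0],"gripper": 0},
    {"translation": [0,0,0],"angular": [0,0,0],"gripper": 0.5},
    {"translation": [0,0,0],"angular": [0,0,0],"gripper": 1},
    {"translation": [0,0,0],"angular": [0,0,0],"gripper": 1},
    {"translation": [0,0,0],"angular": [0,0,0],"gripper": 1},
    {"translation": [0,0,0],"angular": [0,0,0],"gripper": 1},
    {"translation": [0,0,-0.6],"angular": [0,0,0],"gripper": 1}
  ]
}}

```text
t: 35.7
tool_pos: [0.4965, -0.0576, 0.1312]
tool_rot: [-3.14, -0.0, 0.008]
contact_force: [1.4, -0.6, 0.0]
opening: 0.0857
grip_force: 0.0
```

Call:
{"fn": "drive_tool", "kwargs": {
  "steps": [
    {"translation": [0,0,-1],"angular": [0,0,0],"gripper": 1},
    {"translation": [0,0,-1],"angular": [0,0,0],"gripper": 1},
    {"translation": [0,0,-0.5],"angular": [0,0,0],"gripper": 1},
    {"translation": [0,0,0],"angular": [0,0,0],"gripper": 1}
  ]
}}

```text
t: 36.2
tool_pos: [0.4991, -0.0582, 0.2347]
tool_rot: [3.141, 0.0, 0.004]
contact_force: [-0.6, -0.9, 0.6]
opening: 0.0852
grip_force: 0.0
```

```bash
python3 wr.py yellow w8
python3 - <<'E'
from station import ctrl
import cv2
cv2.imwrite("pics/scene9.png",ctrl.get_image("scene")["color"][...,::-1])
E
```

```text
tcp [ 0.4982 -0.058   0.2327] rot [-3.141e+00 -1.000e-03  0.000e+00]
tcp px [[325. 284.]] cam [ 0.581 -0.058  0.399]
red [  76    0  137  109 6105] 0.016 [0.6617 0.1203] d 0.1266 0.0014
red [  0 379  39  32 694] 0.092 [0.2877 0.2977] d 0.0456 0.001
blue [ 430  101  104  108 3778] 0.016 [ 0.5476 -0.2346] d 0.118 0.0003
blue [ 490  139   58   55 1588] 0.092 [ 0.5463 -0.2334] d 0.0501 0.0005
yellow [ 275  152  101   99 3069] 0.016 [ 0.4949 -0.0577] d 0.1183 0.0001
yellow [ 300  194   52   48 1299] 0.092 [ 0.4956 -0.0581] d 0.0495 0.0002
```

View pics/w8.png

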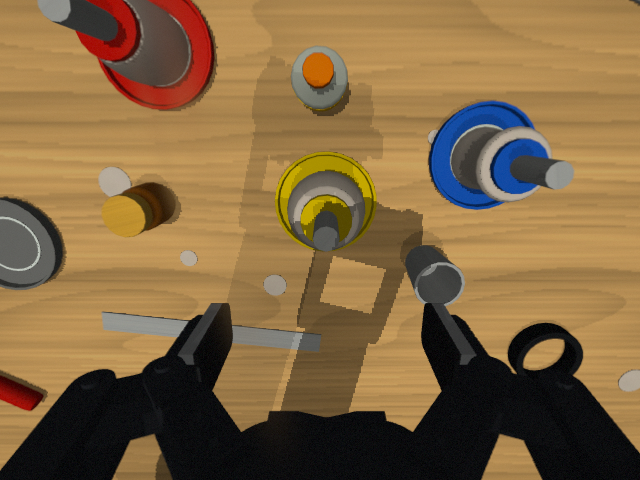

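View pics/scene9.png

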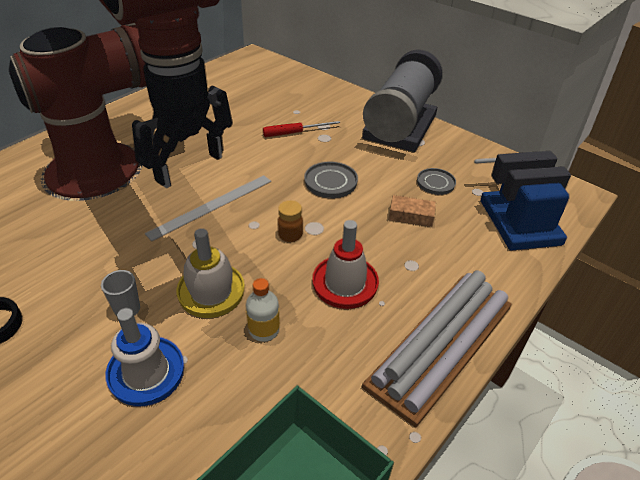

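In the scene view each cast stands upright on the tray of its own colour: yellow (211,285), blue (145,368), red (346,280). The bottle, jar and cup are at the same pixels as at the start, and the gripper is clear of everything. I'll hand in.

```bash
python3 -c "
from station import ctrl
print(ctrl.finish_job())"
```

```text
the job is handed in; nothing more can be done
None
```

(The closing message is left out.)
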